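# Open the fork rest and lay the cheese fork across it

## Task

First slide the movable saddle of the fork rest fully out to its end stop, away from the fixed saddle, while the cheese fork is still in its sloped stand. Then take the fork out of the stand and lay it level and right way up across the two saddles, in both notches, either end on either saddle, and let go. Do not let the fork fall to the table, and leave the tasting glass and the bottle stopper standing where they are.

Things in the scene. Friction and masses are not known exactly. Their poses are not given: they have to be found in the camera images.
- cheese_fork: Cheese fork, 160 mm long, about 60 g. Origin: mid-length, level with the handle's underside. y runs to the handle end, z out of its upper face. Brown handle: y 5 to 80 mm, 13 mm wide, z 0 to 14. Neck: y -15 to 5. Flat steel head: y -44 to -14, 18 mm wide, z 4 to 6. Two tines: to y -80, z 3 to 6. At the start it lies in the stand, y rising at 30 degrees, handle end up.
- fork_grip (a point): The fork's centre of mass along its length, the place to grip it: mid-thickness of the handle at fork y = 32 mm, z = 7 mm. Axes as the fork's. Here the fork is free on both sides and underneath while in the stand.
- fork_stand: Wooden stand fixed to the table, base 170 x 64 x 10 mm. Origin: centre of its underside; x points to its high side. Fork origin 70 mm above it. Head and tines lie in a 32 mm wide trough (walls 4 mm above the head) with a lip at the tine tips; the handle at fork y 61 to 75 mm lies in a 28 mm wide yoke with 12 mm side walls. Open between (fork y -24 to 61). Lift the fork out upward.
- fork_rest: Adjustable fork rest, fixed to the table: a dark wooden base 170 x 60 x 10 mm, two brass rails (tops 14 mm above the table), two upright wooden saddles on it. Origin: centre of the base's underside; x runs from the fixed saddle to the sliding one, which moves out along +x; z up.
- fixed_saddle: Fixed saddle, 55 mm to the -x side of the rest's origin: an upright plate 12 mm thick (along x), 36 mm wide (along y), with a flat-bottomed notch 26 mm wide in its top. Origin: centre of the plate's lower edge, 18 mm above the table; axes as the rest's. Notch floor 36 mm above the origin, horn tips 49 mm.
- sliding_notch (a point): Centre of the notch floor of the sliding saddle, which is the same plate and notch as the fixed one, on a brass shoe (36 x 52 mm, top 20 mm above the table). Axes as the rest's. Its horn tips are 13 mm above this point, the plate goes 34 mm down to the shoe. It can be gripped across its 36 mm width from above, or pushed.
- sliding_saddle (a joint): Position of the sliding saddle in m: 0 is nearest the fixed saddle (plates 45 mm apart, middle to middle), 0.05 is at the end stop (95 mm apart). It grows along the rest's +x. Friction of about 1.5 N holds it where it is left; the end stop is rigid.
- tasting_glass: Empty stemmed tasting glass, 65 mm across, 155 mm tall, loose on the table; origin at the centre of its foot's underside. A bystander: leave it alone.
- candle: Tall taper candle, 24 mm across, 238 mm tall, fixed to the table beyond the work; origin at the centre of its underside. An obstacle.
- stopper: Small turned wood-coloured bottle stopper, 33 mm across, 49 mm tall, loose on the table; origin at the centre of its underside. A bystander: leave it alone.

How it is judged:
On the way:
1. the sliding saddle is at its end stop (within 3 mm) while the fork still lies in its stand (value of joint sliding_saddle above 0.047 m and distance of cheese_fork from where it was at the start of the episode below 0.012 m), for 0.2 s.
At the end, for the whole second after the job is handed in: Sliding saddle within 3 mm of its end stop; fork bears on both saddles (over 0.03 N each), in both notches, right way up, level within 0.17 rad, along the rest within 0.2 rad, origin within 16 mm of its centre line and 44-64 mm above the table; released, at rest (value of joint sliding_saddle above 0.047 m and contact force between cheese_fork and fixed_saddle above 0.03 N and contact force between cheese_fork and sliding_saddle above 0.03 N and angle between cheese_fork's own z axis and vertical below 0.17 rad and angle between the y axis of cheese_fork and the x axis of fork_rest, either way round below 0.2 rad and y of cheese_fork in the frame of fork_rest between -0.016 and 0.016 m and height (world z) of cheese_fork between 0.044 and 0.064 m and contact force between cheese_fork and the fingers below 0.02 N and linear speed of cheese_fork below 0.02 m/s); the robot touches nothing.
It fails at once if the fork falls to the table (height (world z) of cheese_fork below 0.025 m).
It fails at once if the tasting glass is shifted by more than 30 mm or tipped (distance of tasting_glass from where it was at the start of the episode above 0.03 m or angle between tasting_glass's own z axis and vertical above 0.3 rad).
It fails at once if the bottle stopper is shifted by more than 30 mm or tipped (distance of stopper from where it was at the start of the episode above 0.03 m or angle between stopper's own z axis and vertical above 0.3 rad).
It also fails if it takes over 61 s, if anything falls off the work surface, if the arm or the gripper's body presses on something with over 40 N, if the wrist force passes 120 N, or if a joint passes its speed limit or range.

## Robot

A 6-joint arm with a two-finger parallel gripper is mounted at the origin on the work surface; the furniture and walls round the work are solid. World frame = base frame: x ahead of the robot, y to its left, z up, the work surface at z = 0. Lengths are in m, angles in rad, forces in N, time in s.
With the tool pointing down it reaches from about 0.225 to 0.875 m from the base axis. Payload 3.4 kg.
Tool frame: the origin (TCP) lies on the centre line of the jaws, within the pads' length; the fingertips stand 22 mm ahead of it and the grasp point (between the pads) lies 3 mm ahead of it; z points along the fingers, y is the line along which they close (so a half turn about z gives the same grasp; the last joint's range is limited). The gripper opens to 85 mm and grips with 20 to 120 N. Pads are 22 mm wide; open, the fingers measure 114 mm over their backs; the gripper's body (76 mm by 85 mm) begins 54 mm behind the grasp point. The pads swing forward as they close: fully open they stand 13 mm farther back than shut.
Start: joints at [-1.254, 0.276, 1.505, -0, 1.361, -0.121], TCP at [0.244, -0.521, 0.253] pointing down, gripper open.
Joint ranges: [-2.89, 2.89], [-0.75, 2.08], [0.22, 2.7], [-1.18, 4.32], [0.11, 2.71], [-2.7, 2.7]. Speed limits (rad/s): [2.57, 2.57, 3.14, 3.14, 3.14, 3.14].

## Interface

Orientations are given as a unit quaternion [w, x, y, z].
In Python, from rig import manip gives the robot as it stands.
- The arm moves only by the shell command python3 steer.py 'ROWS' [OPENING] [FORCE]. ROWS is one flat JSON list of numbers that holds 1 to 5 rows one after another, with no inner brackets; each row has 4 numbers: dx, dy, dz in m, then a turn about the tool's z in rad; each row shifts and turns the commanded pose from where the row before left it, along the tool's axes as they then stand; what a row does not reach is not made up. A row lasts 1/12 s, in which the tool goes at most 0.0417 m and 0.125 rad, less where a joint would pass 70% of its speed; a pose out of reach is approached as far as the arm can. OPENING is the finger opening in m, set as the command begins (- or left out keeps the last). The fingers move at their own pace and stop on an object; FORCE is the grip in N (left out, the last holds). Time passes only in rows, so rows that do not move let the fingers close. It prints the time, the measured TCP pose, the force, the opening and the grip force at its end. Input that does not fit is refused with a message, and nothing moves.
- manip.get_state(): the state, without advancing time (a new reading comes with each control period).
- manip.get_image(name): name is "scene" or "top"; returns a dict with "img" (420x560x3 uint8, red, green, blue), "camera_matrix" (3x3 intrinsics, pixels), "T" (4x4, takes a point from camera to world coordinates). Camera axes: x right, y down, z forward; pixel columns grow to the right and rows downward; lengths in m; the calibration is good to about 2 mm. A picture is of the moment at which its call begins. There is no depth.
- manip.sign_off(): hands the job in; it is judged then, once.
The state is a dict: "clock": time; "qpos": joint angles; "qd": joint speeds; "effort": joint torques, N m; "position": TCP position; "ee_rot": TCP orientation; "contact_force": force on the tool from outside, world axes, zero at the start; "moment": the same for the moment, N m; "width": finger opening in m; "gripper_force": force on a finger pad.
Only numpy, scipy, OpenCV 4.12 (cv2) and the standard library are available. Lean on these libraries where they do the work, as an engineer would, in place of code of your own. Each camera call takes 0.05 s, during which the arm holds its last target. There are 200 camera calls.

## Working session

There is one attempt and no reset: what is moved stays moved. The work goes in short steps, Python scripts to look and compute and a shell command to move; the robot and the scene stay as the last step left them, time stands still between calls to the robot, and variables do not carry over. Pictures are saved under pics/ and viewed, at most 10 in all, crops included, and the job is handed in when it is done.

```bash
ls; mkdir -p pics; python3 - <<'E'
from rig import manip
import cv2,numpy as np
for n in("scene","top"):
    d=manip.get_image(n);cv2.imwrite(f"pics/{n}0.png",d["img"][:,:,::-1]);np.savez(f"pics/{n}0.npz",**d)
    print(n,d["camera_matrix"].round(1).tolist(),d["T"].round(4).tolist())
s=manip.get_state();print(s["clock"],s["position"],s["ee_rot"],s["width"])
E
```

```text
pics
rig.py
steer.py
scene [[528.1, 0.0, 280.7], [0.0, 528.1, 216.8], [0.0, 0.0, 1.0]] [[-0.7558, -0.4328, 0.4914, 0.0596], [-0.6543, 0.4721, -0.5907, 0.5214], [0.0237, -0.768, -0.64, 0.7308], [0.0, 0.0, 0.0, 1.0]]
top [[381.2, 0.0, 277.6], [0.0, 381.2, 211.1], [0.0, 0.0, 1.0]] [[0.0245, -0.9986, 0.0469, 0.5425], [-0.9996, -0.025, -0.0098, -0.0491], [0.011, -0.0467, -0.9988, 0.9406], [0.0, 0.0, 0.0, 1.0]]
0.1 [ 0.2436146  -0.52035149  0.25251846] [-8.41384988e-04  9.76142499e-01  2.17129243e-01 -8.02787953e-05] 0.0855801738380367
```

View pics/scene0.png

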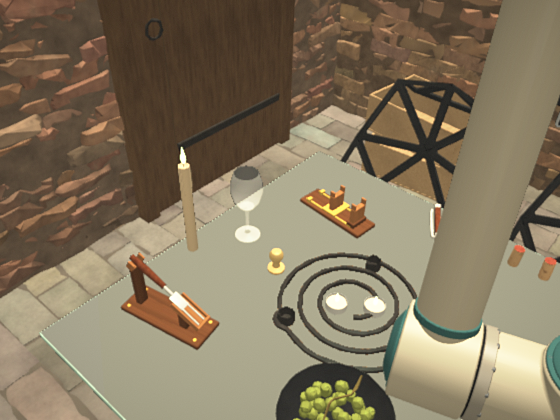

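View pics/top0.png

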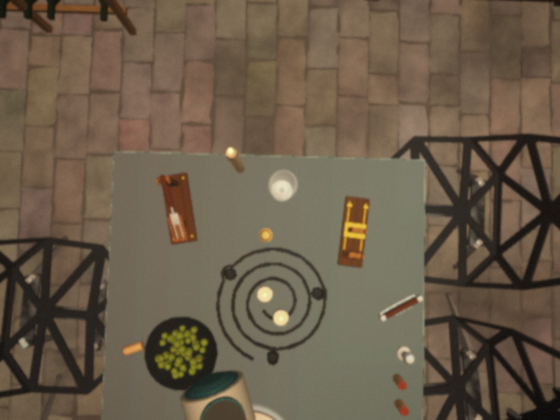

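The scene view shows the stand at about (170,305), the rest at (337,210), the glass at (247,205), the stopper at (277,262) and the candle at (188,200). In the top view the stand is at (178,208), the rest at (353,232), the glass at (283,185), the stopper at (266,235) and the candle base at (238,168). The brass shoe and sliding saddle are near (355,230), and the fixed saddle is near (354,256).

```bash
cat > h.py <<'E'
import cv2,numpy as np
def load(n,k=0): return np.load(f"pics/{n}{k}.npz")
def ray(d,p):
    v=d["T"][:3,:3]@np.linalg.solve(d["camera_matrix"],[p[0],p[1],1.]); return d["T"][:3,3],v
def onz(d,p,z):
    o,v=ray(d,p); return o+v*(z-o[2])/v[2]
def proj(d,P):
    q=np.linalg.inv(d["T"])@np.r_[P,1]; u=d["camera_matrix"]@q[:3]; return u[:2]/u[2]
def tri(d1,p1,d2,p2):
    o,v=ray(d1,p1);q,w=ray(d2,p2);v=v/np.linalg.norm(v);w=w/np.linalg.norm(w)
    s=np.linalg.lstsq(np.c_[v,-w],q-o,rcond=None)[0];a,b=o+v*s[0],q+w*s[1]
    return (a+b)/2,np.linalg.norm(a-b)
def crop(d,x,y,w,h,k): 
    return cv2.resize(d["img"][y:y+h,x:x+w,::-1],None,fx=k,fy=k,interpolation=cv2.INTER_CUBIC)
E
python3 - <<'E'
from h import *
s,t=load("scene"),load("top")
a=np.hstack([crop(s,292,172,80,60,5),crop(t,315,190,80,60+20,5)[:300]])
a=np.hstack([crop(s,290,170,100,75,4),crop(t,305,188,100,85,4)[:300]])
b=np.hstack([crop(s,115,245,114,102,3.5)[:300,:400],crop(t,130,165,100,75+10,4)[:300]])
b=b[:, :]; w=min(a.shape[1],b.shape[1])
cv2.imwrite("pics/m1.png",np.vstack([a[:,:w],b[:,:w]]));print(a.shape,b.shape)
E
```

```text
(300, 800, 3) (300, 799, 3)
```

View pics/m1.png

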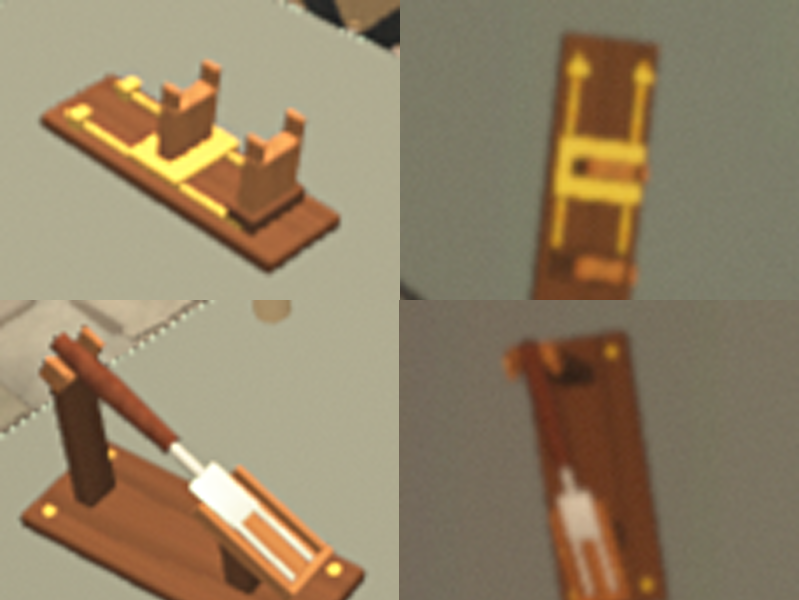

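The mosaic shows the rest with the sliding saddle's horn tips at scene pixels (333,192) and (343,187), and the fixed saddle's at (354,205) and (364,199). The fork lies in the stand with its handle end up at scene (131,331)/(top) around (263,175).

```bash
cat > m.py <<'E'
from h import *
s,t=load("scene"),load("top")
def rect(d,x0,y0,x1,y1,hgt):
    hsv=cv2.cvtColor(d["img"],cv2.COLOR_RGB2HSV); m=((hsv[...,1]>95)).astype(np.uint8)
    z=np.zeros_like(m); z[y0:y1,x0:x1]=m[y0:y1,x0:x1]
    n,l,st,c=cv2.connectedComponentsWithStats(z); i=1+np.argmax(st[1:,4]); 
    cs,_=cv2.findContours((l==i).astype(np.uint8),cv2.RETR_EXTERNAL,cv2.CHAIN_APPROX_NONE)
    cnt=cs[0][:,0,:]
    W=np.array([onz(d,p,hgt)[:2] for p in cnt])
    (c,wh,a)=cv2.minAreaRect((W*1000).astype(np.float32)); b=cv2.boxPoints((c,wh,a))
    print(np.round(c,1),np.round(wh,1),round(a,1),b.round(0).tolist()); return b/1000
print("rest");rect(t,325,185,385,280,.01)
print("stand");rect(t,140,165,205,255,.01)
# saddles from scene horn tips (z .067)
for p in [(172,88),(211,66),(257,140),(296,114)]:
    q=(p[0]/4+290-.4,p[1]/4+170-.4); print("horn",onz(s,q,.067).round(4))
for n,p in [("glassfoot",(247.5,234)),("stopper",(276,268)),("candle",(192,248))]: print(n,onz(s,p,0).round(3))
E
python3 m.py
```

```text
rest
[ 541.5 -246.1] [ 63.  169.3] 84.2 [[454.0, -269.0], [623.0, -286.0], [629.0, -223.0], [460.0, -206.0]]
stand
[587.3 189.5] [172.3  77.9] 10.7 [[495.0, 212.0], [510.0, 135.0], [679.0, 167.0], [665.0, 244.0]]
horn [ 0.5431 -0.227   0.067 ]
horn [ 0.5394 -0.2567  0.067 ]
horn [ 0.4851 -0.2211  0.067 ]
horn [ 0.4826 -0.2526  0.067 ]
glassfoot [ 0.635 -0.064  0.   ]
stopper [ 0.526 -0.03   0.   ]
candle [0.688 0.041 0.   ]
```

```bash
cat > m2.py <<'E'
from h import *
s,t=load("scene"),load("top")
S=lambda x,y:(x/3.5+115-.36,(y-300)/3.5+245-.36)
T=lambda x,y:((x-399)/4+130-.4,(y-300)/4+165-.4)
print("pins top",[onz(t,T(*p),.011)[:2].round(4).tolist() for p in[(612,351),(647,585)]])
print("pins scn",[onz(s,S(*p),.011)[:2].round(4).tolist() for p in[(48,511),(112,454),(334,568)]])
for n,a,b in[("junction",(174,443),(568,468)),("end",(62,342),(527,345)),("neck/head",(200,472),(572,494))]:
    print(n,[x.round(4) for x in tri(s,S(*a),t,T(*b))])
# yellow pins by mask
for d,b in((t,(140,165,205,255)),(s,(115,245,229,350))):
    hsv=cv2.cvtColor(d["img"],cv2.COLOR_RGB2HSV);m=cv2.inRange(hsv,(20,110,150),(35,255,255))
    z=np.zeros_like(m);z[b[1]:b[3],b[0]:b[2]]=m[b[1]:b[3],b[0]:b[2]]
    n,l,st,c=cv2.connectedComponentsWithStats(z)
    for i in range(1,n): print(st[i,4],c[i].round(1),onz(d,c[i],.011)[:2].round(4))
E
python3 m2.py
```

```text
pins top [[0.6629, 0.1753], [0.5208, 0.149]]
pins scn [[0.6515, 0.2212], [0.6585, 0.1757], [0.5186, 0.1503]]
junction [array([0.5878, 0.1825, 0.076 ]), np.float64(0.0013)]
end [array([0.6508, 0.196 , 0.1118]), np.float64(0.0033)]
neck/head [array([0.5728, 0.1817, 0.0662]), np.float64(0.0004)]
7 [128.7 305. ] [0.6509 0.2209]
8 [210.  321.5] [0.5182 0.1508]
9 [194.1 339.3] [0.5105 0.194 ]
```

```bash
cat > go.py <<'E'
import sys,numpy as np
from scipy.spatial.transform import Rotation as R
from rig import manip
s=manip.get_state();q=s["ee_rot"];M=R.from_quat([q[1],q[2],q[3],q[0]]).as_matrix()
yaw=np.arctan2(M[1,0],M[0,0]); p=s["position"]
print("t",round(s["clock"],2),"p",p.round(4),"yaw",yaw.round(4),"z",M[:,2].round(3),"w",round(s["width"],4),"F",np.round(s["contact_force"],1))
if len(sys.argv)>1:
    x,y,z,a=map(float,sys.argv[1:5]); c=np.cos(a);n=np.sin(a)
    print("turn",round(-(a-yaw),4),"then in target axes:",(np.array([[c,n,0],[n,-c,0],[0,0,-1]])@(np.array([x,y,z])-p)).round(4))
E
python3 steer.py '[0,0,0,0.11,0,0,0,0.11,0,0,0,0.11,0,0,0,0.11,0,0,0,0.1]' 0.085 20; python3 steer.py '[0,0,0,0]'; python3 go.py 0.5425 -0.244 0.13 -0.0995
```

```text
clock: 0.52
position: [0.2437, -0.5205, 0.2527]
ee_rot: [-0.001, 0.999, -0.054, -0.0]
contact_force: [0.1, 0.8, -0.7]
width: 0.0852
gripper_force: 0.0
clock: 0.6
position: [0.2437, -0.5205, 0.2528]
ee_rot: [-0.0, 0.999, -0.052, -0.0]
contact_force: [0.8, 0.1, -0.0]
width: 0.0849
gripper_force: 0.0
t 0.6 p [ 0.2437 -0.5205  0.2528] yaw -0.1037 z [-0.     0.001 -1.   ] w 0.0849 F [ 0.8  0.1 -0. ]
turn -0.0042 then in target axes: [ 0.2699 -0.3048  0.1228]
```

```bash
for i in 1; do :; done; python3 steer.py '[0.0225,-0.0254,0,0,0.0225,-0.0254,0,0,0.0225,-0.0254,0,0,0.0225,-0.0254,0,0,0.0225,-0.0254,0,0]' >/dev/null; python3 steer.py '[0.0225,-0.0254,0,0,0.0225,-0.0254,0,0,0.0225,-0.0254,0,0,0.0225,-0.0254,0,0,0.0225,-0.0254,0,0]' >/dev/null;  python3 steer.py '[0.0225,-0.0254,0,0,0.0225,-0.0254,0.03,0,0,0,0.04,0,0,0,0.04,0,0,0,0,0]'; python3 go.py 0.5425 -0.244 0.057 -0.0995
python3 - <<'E'
from h import *
from rig import manip
for n in("scene","top"):
    d=manip.get_image(n);np.savez(f"pics/{n}1.npz",**d)
cv2.imwrite("pics/m2.png",np.hstack([crop(load("scene",1),280,150,120,100,3.3),crop(load("top",1),305,180,100,83,4)[:330]]))
E
```

```text
clock: 1.85
position: [0.5368, -0.2432, 0.1379]
ee_rot: [-0.004, 0.999, -0.049, -0.007]
contact_force: [-1.3, 0.5, -0.2]
width: 0.085
gripper_force: 0.0
t 1.85 p [ 0.5368 -0.2432  0.1379] yaw -0.0982 z [-0.014  0.008 -1.   ] w 0.085 F [-1.3  0.5 -0.2]
turn 0.0013 then in target axes: [0.0058 0.0002 0.0809]
```

View pics/m2.png

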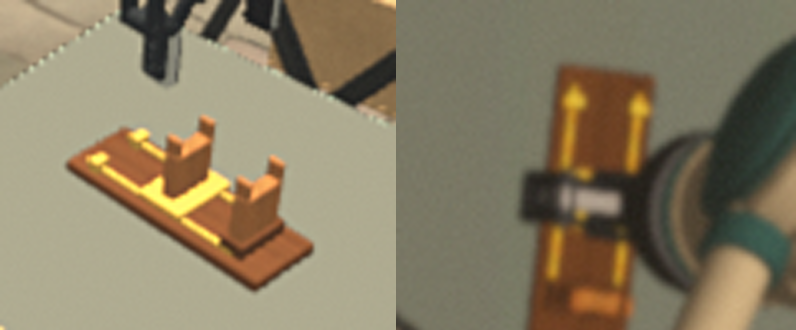

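The hand is above the sliding saddle: in the top view its bar sits over the shoe at mosaic (585,200), and both fingers are clear of the saddle.

```bash
python3 steer.py '[0.003,0,0,0,0,0,0.03,0,0,0,0.03,0,0,0,0.02,0,0,0,0,0]'; python3 go.py 0.5425 -0.244 0.057 -0.0995; python3 steer.py '[0,0,0,0,0,0,0,0,0,0,0,0,0,0,0,0,0,0,0,0]' 0.02 20;python3 steer.py '[0,0,0,0,0,0,0,0,0,0,0,0]'; python3 go.py 0.5425 -0.244 0.057 -0.0995
```

```text
clock: 2.37
position: [0.5437, -0.2475, 0.0647]
ee_rot: [-0.001, 0.999, -0.051, -0.001]
contact_force: [-0.4, -0.5, 0.2]
width: 0.0848
gripper_force: 0.0
t 2.37 p [ 0.5437 -0.2475  0.0647] yaw -0.1025 z [-0.002  0.001 -1.   ] w 0.0848 F [-0.4 -0.5  0.2]
turn -0.003 then in target axes: [-0.0016 -0.0033  0.0077]
clock: 2.78
position: [0.5461, -0.2442, 0.0685]
ee_rot: [-0.003, 0.999, -0.053, 0.002]
contact_force: [2.3, 9.7, 10.0]
width: 0.0355
gripper_force: 22.9
clock: 3.03
position: [0.5462, -0.2442, 0.0686]
ee_rot: [-0.002, 0.999, -0.052, 0.002]
contact_force: [2.2, 10.7, 9.2]
width: 0.0356
gripper_force: 22.8
t 3.03 p [ 0.5462 -0.2442  0.0686] yaw -0.1044 z [ 0.004  0.005 -1.   ] w 0.0356 F [ 2.2 10.7  9.2]
turn -0.0049 then in target axes: [-0.0037  0.0002  0.0116]
```

```bash
python3 steer.py '[0.012,-0.001,0,0,0.012,-0.001,0,0,0.012,0,0,0,0,0,0,0,0,0,0,0]'; python3 go.py;python3 steer.py '[0.004,0,0,0,0,0,0,0,0,0,0,0]'; python3 go.py
```

```text
clock: 3.45
position: [0.5829, -0.2477, 0.0686]
ee_rot: [-0.001, 0.999, -0.051, 0.003]
contact_force: [1.6, 5.5, 6.3]
width: 0.0354
gripper_force: 22.5
t 3.45 p [ 0.5829 -0.2477  0.0686] yaw -0.1027 z [ 0.005  0.001 -1.   ] w 0.0354 F [1.6 5.5 6.3]
clock: 3.7
position: [0.5832, -0.2477, 0.0685]
ee_rot: [-0.001, 0.999, -0.051, -0.001]
contact_force: [-5.9, 4.9, 11.2]
width: 0.0352
gripper_force: 23.0
t 3.7 p [ 0.5832 -0.2477  0.0685] yaw -0.1021 z [-0.002  0.002 -1.   ] w 0.0352 F [-5.9  4.9 11.2]
```

```bash
python3 steer.py '[0.004,0,0,0,0,0,0,0,0,0,0,0]';python3 steer.py '[0,0,0,0,0,0,0,0,0,0,0,0,0,0,0,0,0,0,0,0]' 0.085; python3 steer.py '[0,0,-0.035,0,0,0,-0.04,0,0,0,-0.04,0,0,0,-0.04,0,0,0,-0.04,0]' >/dev/null; python3 steer.py '[-0.04,0.0,0,0,-0.04,0,0,0,-0.04,0,0,0,0,-0.04,0,-0.1,0,-0.04,0,-0.1]';  python3 go.py 0.6103 0.1895 0.25 0.185
```

```text
clock: 3.95
position: [0.5835, -0.2477, 0.0685]
ee_rot: [-0.001, 0.999, -0.051, -0.005]
contact_force: [-14.2, 4.4, 15.5]
width: 0.0356
gripper_force: 23.6
clock: 4.37
position: [0.5889, -0.25, 0.0658]
ee_rot: [0.0, 0.999, -0.051, 0.0]
contact_force: [-0.4, 0.3, -0.5]
width: 0.085
gripper_force: 0.0
clock: 5.2
position: [0.4716, -0.1593, 0.261]
ee_rot: [0.0, 0.999, 0.048, 0.001]
contact_force: [1.4, -0.2, -0.9]
width: 0.0849
gripper_force: 0.0
t 5.2 p [ 0.4716 -0.1593  0.261 ] yaw 0.0951 z [ 0.001 -0.001 -1.   ] w 0.0849 F [ 1.4 -0.2 -0.9]
turn -0.0899 then in target axes: [ 0.2005 -0.3174  0.011 ]
```

```bash
python3 steer.py '[0,0,0,-0.09,0,-0.041,0,0,0,-0.041,0,0,0,-0.041,0,0,0,-0.041,0,0]' >/dev/null; python3 steer.py '[0,-0.041,0,0,0,-0.041,0,0,0,-0.041,0,0,0,-0.03,0,0,0.04,0,0,0]' >/dev/null; python3 steer.py '[0.04,0,0,0,0.04,0,0,0,0.04,0,0.03,0,0.04,0,0.03,0,0,0,0,0]'; python3 go.py 0.6103 0.1895 0.094 0.185
python3 - <<'E'
from h import *
from rig import manip
for n in("scene","top"):
    d=manip.get_image(n);np.savez(f"pics/{n}2.npz",**d)
cv2.imwrite("pics/m3.png",np.vstack([np.hstack([crop(load("scene",2),110,230,120,90,3.33)[:299,:399],crop(load("top",2),130,155,100,75,4)[:299]]),np.hstack([crop(load("scene",2),290,170,100,75,4)[:,:399],crop(load("top",2),305,188,100,75,4)])]))
E
```

```text
clock: 6.45
position: [0.6014, 0.1889, 0.2028]
ee_rot: [0.0, 0.996, 0.094, -0.003]
contact_force: [-0.9, -0.7, -0.7]
width: 0.0848
gripper_force: 0.0
t 6.45 p [0.6014 0.1889 0.2028] yaw 0.1873 z [-0.006 -0.001 -1.   ] w 0.0848 F [-0.9 -0.7 -0.7]
turn 0.0023 then in target axes: [0.0088 0.0011 0.1088]
```

View pics/m3.png

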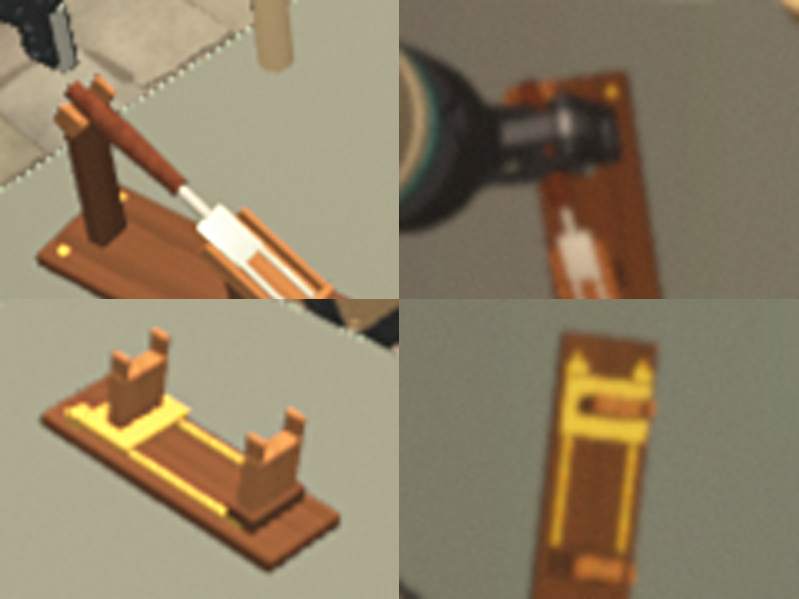

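The saddle now stands at the outer end, with its horns at mosaic (122,356) and (160,332). The fork is still in the stand, and the hand is above the handle at top mosaic (560,130).

```bash
python3 - <<'E'
from h import *
s=load("scene",2)
H=[onz(s,(x/4+289.6,y/4+169.6),.067) for x,y in[(122,57),(160,33),(257,140),(296,114)]]
a=(H[0]+H[1])/2;b=(H[2]+H[3])/2;print(a,b,np.linalg.norm(a-b))
E
python3 steer.py '[0,0,0,0,0,0,0,0]'>/dev/null; python3 go.py 0.6103 0.1895 0.094 0.185
```

```text
[ 0.57829504 -0.24665178  0.067     ] [ 0.48381159 -0.23683428  0.067     ] 0.09499213557382089
t 6.72 p [0.5969 0.1885 0.2122] yaw 0.1879 z [ 0.002  0.    -1.   ] w 0.0851 F [0.  0.6 1.1]
turn 0.0029 then in target axes: [0.0134 0.0015 0.1182]
```

```bash
python3 steer.py '[0.013,0.0015,0,0.003,0,0,0.035,0,0,0,0.035,0,0,0,0.03,0,0,0,0.018,0]'>/dev/null; python3 steer.py '[0,0,0,0,0,0,0,0,0,0,0,0]'; python3 go.py 0.6103 0.1895 0.094 0.185
python3 - <<'E'
from h import *
from rig import manip
for n in("scene","top"):
    d=manip.get_image(n);np.savez(f"pics/{n}3.npz",**d)
cv2.imwrite("pics/m4.png",np.hstack([crop(load("scene",3),110,230,100,75,4),crop(load("top",3),130,155,100,75,4)]))
E
```

```text
clock: 7.38
position: [0.6116, 0.1897, 0.0955]
ee_rot: [-0.0, 0.996, 0.092, 0.002]
contact_force: [-0.4, 0.1, -0.5]
width: 0.0851
gripper_force: 0.0
t 7.38 p [0.6116 0.1897 0.0955] yaw 0.1849 z [ 0.005  0.001 -1.   ] w 0.0851 F [-0.4  0.1 -0.5]
turn -0.0001 then in target axes: [-0.0013  0.      0.0015]
```

View pics/m4.png

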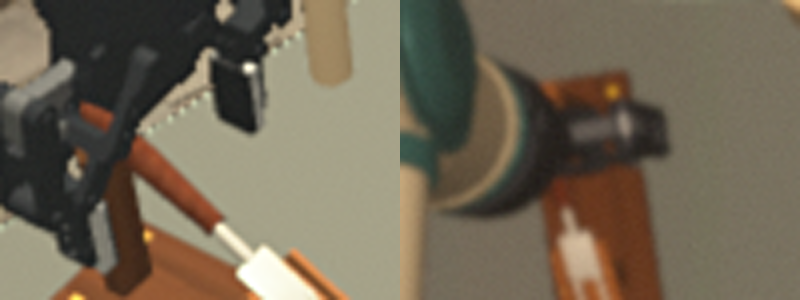

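The open fingers straddle the handle, at mosaic (95,235) and (238,95). The midpoint (166,165) lies on the brown handle.

```bash
python3 steer.py '[0,0,0.002,0,0,0,0,0,0,0,0,0,0,0,0,0,0,0,0,0]' 0.0 30 >/dev/null; python3 steer.py '[0,0,0,0,0,0,0,0,0,0,0,0,0,0,0,0,0,0,0,0]';  python3 go.py; python3 steer.py '[0,0,-0.01,0,0,0,-0.015,0,0,0,-0.02,0,0,0,-0.02,0,0,0,-0.02,0]'; python3 go.py
python3 - <<'E'
from h import *
from rig import manip
for n in("scene","top"):
    d=manip.get_image(n);np.savez(f"pics/{n}4.npz",**d)
cv2.imwrite("pics/m5.png",np.hstack([crop(load("scene",4),110,180,120,140,3),crop(load("top",4),130,145,105,105,4)]))
E
```

```text
clock: 8.32
position: [0.6104, 0.1894, 0.0907]
ee_rot: [0.0, 0.996, 0.092, -0.0]
contact_force: [0.7, -0.2, 0.7]
width: 0.0128
gripper_force: 33.6
t 8.32 p [0.6104 0.1894 0.0907] yaw 0.1848 z [-0. -0. -1.] w 0.0128 F [ 0.7 -0.2  0.7]
clock: 8.73
position: [0.6104, 0.1894, 0.1769]
ee_rot: [0.0, 0.996, 0.092, -0.0]
contact_force: [0.6, 0.4, -0.7]
width: 0.0127
gripper_force: 33.4
t 8.73 p [0.6104 0.1894 0.1769] yaw 0.1848 z [-0. -0. -1.] w 0.0127 F [ 0.6  0.4 -0.7]
```

View pics/m5.png

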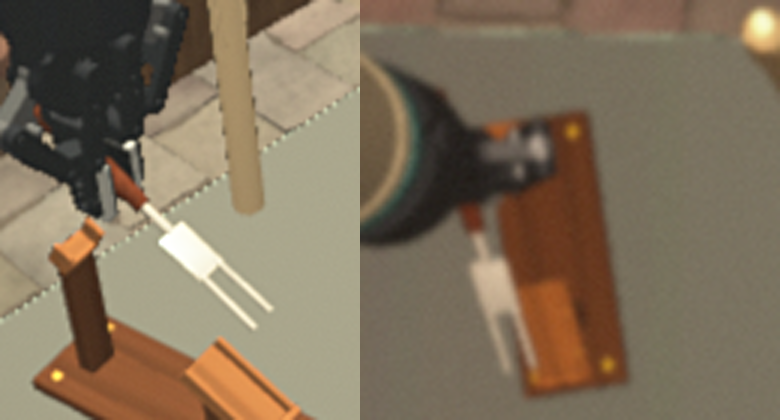

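The fork is held and clear of the stand. Its tine tips are at mosaic (255,327) and (271,310) in the scene view and (507,373) and (534,368) in the top view.

```bash
python3 - <<'E'
from h import *
s,t=load("scene",4),load("top",4)
S=lambda x,y:(x/3+109.7,y/3+179.7)
T=lambda x,y:((x-360)/4+129.6,y/4+144.6)
for n,a,b in[("junc",(147,206),(476,232)),("tipL",(255,327),(507,373)),("tipR",(271,310),(534,368))]:
    p,e=tri(s,S(*a),t,T(*b));r=p-[.6104,.1894,.1769];c,n_=np.cos(.1848),np.sin(.1848)
    print(n,p.round(4),e.round(4),"rel along,left,up",[round(v,4) for v in(r[0]*c+r[1]*n_,-r[0]*n_+r[1]*c,r[2])])
E
```

```text
junc [0.5885 0.1844 0.1621] 0.0051 rel along,left,up [np.float64(-0.0224), np.float64(-0.0009), np.float64(-0.0148)]
tipL [0.5162 0.1787 0.118 ] 0.004 rel along,left,up [np.float64(-0.0945), np.float64(0.0068), np.float64(-0.0589)]
tipR [0.5193 0.1646 0.1173] 0.0037 rel along,left,up [np.float64(-0.0941), np.float64(-0.0076), np.float64(-0.0596)]
```

```bash
python3 steer.py '[0,0,-0.03,0,0,0,-0.03,0,-0.03,0,-0.02,0,-0.03,0,0,0,-0.03,0,0,0.1]' >/dev/null; python3 steer.py '[0,0,0,0.1,0,0,0,0.085,0,0,0,0,0,0,0,0]'; python3 go.py 0.548 -0.2442 0.14 -0.1
```

```text
clock: 9.58
position: [0.5217, 0.1729, 0.2552]
ee_rot: [0.0, 0.999, -0.049, -0.0]
contact_force: [-1.0, 0.1, -0.7]
width: 0.0129
gripper_force: 33.4
t 9.58 p [0.5217 0.1729 0.2552] yaw -0.098 z [-0.001 -0.    -1.   ] w 0.0129 F [-1.   0.1 -0.7]
turn 0.002 then in target axes: [0.0678 0.4124 0.1152]
```

```bash
python3 steer.py '[0,0.035,0,0.002,0,0.035,0,0,0,0.035,0,0,0,0.035,0,0,0,0.035,0,0]' >/dev/null; python3 steer.py '[0,0.035,0,0,0,0.035,0,0,0,0.035,0,0,0,0.035,0,0,0,0.035,0,0]' >/dev/null;  python3 steer.py '[0,0.035,0,0,0.023,0.0274,0,0,0.023,0,0,0,0.022,0,0,0,0,0,0,0]' >/dev/null; python3 steer.py '[0,0,0.03,0,0,0,0.03,0,0,0,0.03,0,0,0,0.025,0,0,0,0,0]'>/dev/null; python3 steer.py '[0,0,0,0,0,0,0,0]'; python3 go.py 0.548 -0.2442 0.11 -0.1
python3 - <<'E'
from h import *
from rig import manip
for n in("scene","top"):
    d=manip.get_image(n);np.savez(f"pics/{n}5.npz",**d)
cv2.imwrite("pics/m6.png",np.hstack([crop(load("scene",5),280,130,100,105,4),crop(load("top",5),305,178,100,105,4)]))
E
```

```text
clock: 11.42
position: [0.5485, -0.2447, 0.1419]
ee_rot: [0.001, 0.999, -0.051, 0.001]
contact_force: [0.9, 0.0, 0.2]
width: 0.013
gripper_force: 33.4
t 11.42 p [ 0.5485 -0.2447  0.1419] yaw -0.1013 z [ 0.002 -0.001 -1.   ] w 0.013 F [0.9 0.  0.2]
turn -0.0013 then in target axes: [-0.0005 -0.0005  0.0319]
```

View pics/m6.png

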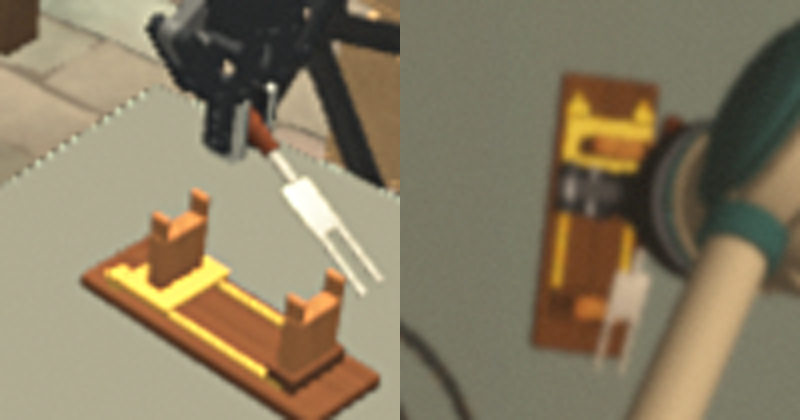

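The fork is over the rest, handle above the sliding saddle, with tine tips at mosaic (362,293)/(380,279) in the scene view and (601,366)/(624,371) in the top view. I'll check the lateral alignment before lowering.

```bash
python3 - <<'E'
from h import *
s,t=load("scene",5),load("top",5)
S=lambda x,y:(x/4+279.6,y/4+129.6)
T=lambda x,y:((x-400)/4+304.6,y/4+177.6)
a=(.5783,-.2467);
c,n_=np.cos(-.1),np.sin(-.1)
def rel(p): r=p-np.array([.581,-.2475,0]); return [round(v,4) for v in(r[0]*c+r[1]*n_,-r[0]*n_+r[1]*c,p[2])]
for n,x,y in[("junc",(275,155),(640,262)),("tipL",(362,293),(601,366)),("tipR",(380,279),(624,371))]:
    p,e=tri(s,S(*x),t,T(*y)); print(n,p.round(4),e.round(4),rel(p))
for q in[(160,216),(199,192),(294,297),(335,272)]: print("horn",rel(onz(s,S(*q),.067)))
# top view: fixed saddle top centre, orange blob at z .067
print("top fixed",rel(onz(t,T(592,306),.06)),"top base corners",[rel(onz(t,T(*q),.01)) for q in((563,75),(658,85),(532,345))])
E
```

```text
junc [ 0.5189 -0.2423  0.1297] 0.0046 [np.float64(-0.0623), np.float64(-0.001), np.float64(0.1297)]
tipL [ 0.4566 -0.2348  0.0788] 0.0 [np.float64(-0.125), np.float64(0.0003), np.float64(0.0788)]
tipR [ 0.4544 -0.2471  0.0818] 0.0001 [np.float64(-0.126), np.float64(-0.0122), np.float64(0.0818)]
horn [np.float64(-0.0022), np.float64(0.0164), np.float64(0.067)]
horn [np.float64(-0.0011), np.float64(-0.0154), np.float64(0.067)]
horn [np.float64(-0.0955), np.float64(0.016), np.float64(0.067)]
horn [np.float64(-0.096), np.float64(-0.0158), np.float64(0.067)]
top fixed [np.float64(-0.093), np.float64(0.0051), np.float64(0.06)] top base corners [[np.float64(0.043), np.float64(0.0284), np.float64(0.01)], [np.float64(0.0441), np.float64(-0.0303), np.float64(0.01)], [np.float64(-0.123), np.float64(0.028), np.float64(0.01)]]
```

```bash
python3 - <<'E'
from h import *
def chk(k,p,yaw,names):
    c,n=np.cos(yaw),np.sin(yaw)
    for lat in(.0072,-.0072):
        P=np.array(p)+[-.0952*c-lat*n,-.0952*n+lat*c,-.059]
        print(k,lat,[ (proj(load(v,k),P)).round(1).tolist() for v in("scene","top")])
chk(4,(.6104,.1894,.1769),.1848,0); chk(5,(.5485,-.2447,.1419),-.1013,0)
print("meas4",(255/3+109.7,327/3+179.7),(271/3+109.7,310/3+179.7),((507-360)/4+129.6,373/4+144.6),((534-360)/4+129.6,368/4+144.6))
print("meas5",(362/4+279.6,293/4+129.6),(380/4+279.6,279/4+129.6),((601-400)/4+304.6,366/4+177.6),((624-400)/4+304.6,371/4+177.6))
E
```

```text
4 0.0072 [[193.6, 288.9], [166.8, 238.9]]
4 -0.0072 [[199.2, 283.1], [173.5, 237.8]]
5 0.0072 [[369.4, 203.2], [352.2, 270.1]]
5 -0.0072 [[373.9, 200.3], [358.5, 271.0]]
meas4 (194.7, 288.7) (200.03333333333333, 283.0333333333333) (166.35, 237.85) (173.1, 236.6)
meas5 (370.1, 202.85) (374.6, 199.35) (354.85, 269.1) (360.6, 270.35)
```

```bash
python3 steer.py '[0,-0.001,0,0.02,0,0,0.015,0,0,0,0.013,0,0,0,0,0,0,0,0,0]'; python3 go.py 0.548 -0.2432 0.11 -0.12
python3 - <<'E'
from h import *
from rig import manip
for n in("scene","top"):
    d=manip.get_image(n);np.savez(f"pics/{n}6.npz",**d)
cv2.imwrite("pics/m7.png",np.hstack([crop(load("scene",6),310,150,80,75,5),crop(load("top",6),315,210,80,75,5)]))
E
```

```text
clock: 11.93
position: [0.5477, -0.2432, 0.1132]
ee_rot: [0.0, 0.998, -0.061, 0.0]
contact_force: [0.6, 0.4, -1.0]
width: 0.0126
gripper_force: 33.4
t 11.93 p [ 0.5477 -0.2432  0.1132] yaw -0.1225 z [ 0. -0. -1.] w 0.0126 F [ 0.6  0.4 -1. ]
turn -0.0025 then in target axes: [ 0.0003 -0.      0.0032]
```

View pics/m7.png

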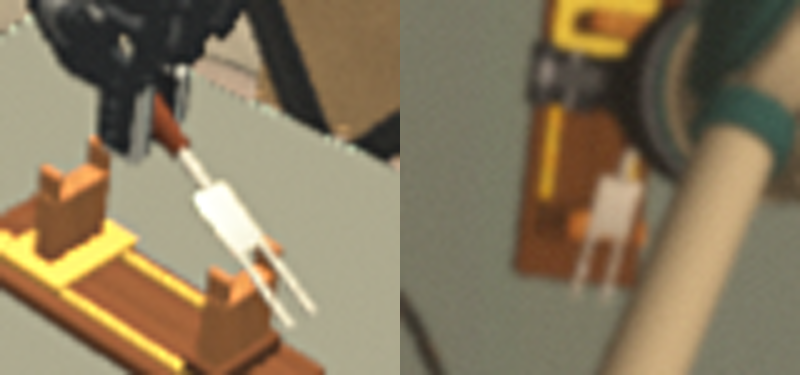

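The head is above the fixed saddle's notch. In the top view the head centre at row 225 is x≈614 against a saddle centre of x≈606, so it is about 2 mm off towards -y. I'll correct that slightly, then lower with a light grip so the fork pivots level.

```bash
python3 steer.py '[0,-0.001,0,0.015,0,0,0.008,0,0,0,0.006,0,0,0,0,0,0,0,0,0]' - 20; python3 steer.py '[0,0,0.005,0,0,0,0.005,0,0,0,0,0,0,0,0,0]'; python3 go.py
python3 - <<'E'
from h import *
from rig import manip
for n in("scene","top"):
    d=manip.get_image(n);np.savez(f"pics/{n}7.npz",**d)
cv2.imwrite("pics/m8.png",np.hstack([crop(load("scene",7),310,150,80,75,5),crop(load("top",7),315,210,80,75,5)]))
E
```

```text
clock: 12.45
position: [0.5474, -0.2422, 0.098]
ee_rot: [-0.0, 0.998, -0.068, -0.001]
contact_force: [-0.4, -0.4, -0.9]
width: 0.0126
gripper_force: 33.4
clock: 12.78
position: [0.5471, -0.2421, 0.0882]
ee_rot: [-0.0, 0.998, -0.068, -0.001]
contact_force: [-1.6, -0.6, 0.9]
width: 0.0128
gripper_force: 33.2
t 12.78 p [ 0.5471 -0.2421  0.0882] yaw -0.1368 z [-0.002  0.    -1.   ] w 0.0128 F [-1.6 -0.6  0.9]
```

View pics/m8.png

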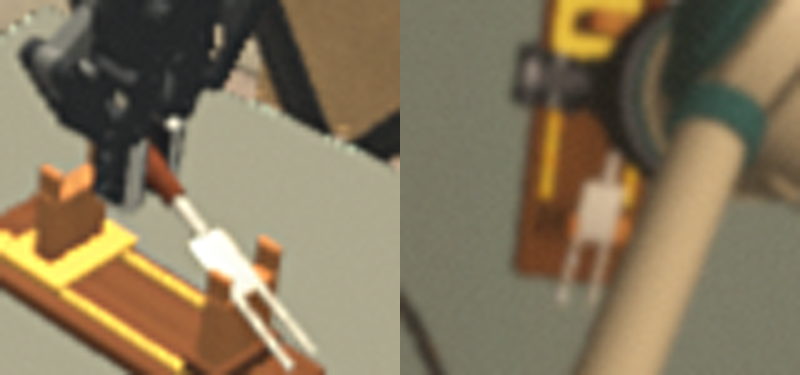

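The head now sits between the fixed saddle's horns, at mosaic (218,280) and (267,245), and is touching lightly. I've used all 10 views, so I'll rely on numbers from here.

```bash
python3 steer.py '[0,0,0,0,0,0,0,0,0,0,0.004,0,0,0,0,0]' 0.0 20; python3 steer.py '[0,0,0.004,0,0,0,0,0]'|grep -E "pos|force"; python3 go.py
```

```text
clock: 13.22
position: [0.5486, -0.2425, 0.0849]
ee_rot: [0.0, 0.998, -0.069, 0.001]
contact_force: [-0.0, -0.5, 3.2]
width: 0.0128
gripper_force: 33.4
position: [0.5487, -0.2426, 0.081]
contact_force: [-0.1, -0.0, 3.3]
gripper_force: 33.2
t 13.38 p [ 0.5487 -0.2426  0.081 ] yaw -0.1373 z [ 0.002 -0.001 -1.   ] w 0.0129 F [-0.1 -0.   3.3]
```

```bash
python3 steer.py '[0,0,0.004,0,0,0,0.004,0,0,0,0,0]'|grep -E "pos|contact"; python3 steer.py '[0,0,0.003,0,0,0,0.003,0,0,0,0,0]'|grep -E "pos|contact"; python3 steer.py '[0,0,0.002,0,0,0,0,0,0,0,0,0]'|grep -E "pos|contact"; python3 go.py
cat > tilt.py <<'E'
import sys
from h import *
from rig import manip
k=sys.argv[1]
for n in("scene","top"):
    d=manip.get_image(n);np.savez(f"pics/{n}{k}.npz",**d)
    I=d["img"].astype(int); x0,y0,x1,y1=(310,170,390,240) if n=="scene" else (325,215,375,285)
    m=((I.max(2)-I.min(2)<45)&(I.min(2)>165)).astype(np.uint8); z=np.zeros_like(m); z[y0:y1,x0:x1]=m[y0:y1,x0:x1]
    q,l,st,c=cv2.connectedComponentsWithStats(z)
    for i in range(1,q):
        if st[i,4]>12:
            ys,xs=np.where(l==i);print(n,st[i].tolist(),c[i].round(1),"bottom-most",xs[ys.argmax()],ys.max(),"rightmost",xs.max(),ys[xs.argmax()],"top",xs[ys.argmin()],ys.min())
E
python3 tilt.py 8
```

```text
position: [0.5485, -0.2424, 0.0725]
contact_force: [0.7, -0.9, 4.0]
position: [0.5483, -0.2424, 0.0664]
contact_force: [2.4, -0.4, 4.2]
position: [0.548, -0.2424, 0.0647]
contact_force: [2.0, -0.0, 3.8]
t 14.13 p [ 0.548  -0.2424  0.0647] yaw -0.1372 z [ 0. -0. -1.] w 0.013 F [ 2.  -0.   3.8]
scene [345, 195, 19, 17, 88] [354.6 203.5] bottom-most 359 211 rightmost 363 208 top 345 195
scene [365, 209, 12, 11, 28] [370.2 213.6] bottom-most 376 219 rightmost 376 218 top 365 209
scene [362, 213, 11, 9, 21] [367.3 217.7] bottom-most 370 221 rightmost 372 221 top 362 213
top [352, 249, 6, 6, 31] [354.4 251.2] bottom-most 354 254 rightmost 357 249 top 352 249
```

```bash
python3 - <<'E'
from h import *
d=load("scene",8);c,n=np.cos(-.137),np.sin(-.137)
for deg in(0,5,10,15):
    a=np.radians(deg);L=.112*np.cos(a);h=-.112*np.sin(a)
    o=[]
    for lat in(.006,-.006): o.append(proj(d,[.548-L*c-lat*n,-.2424-L*n+lat*c,.0585+h]).round(1).tolist())
    print(deg,o, "neck/head",proj(d,[.548-.046*np.cos(a)*c,-.2424-.046*np.cos(a)*n,.0605-.046*np.sin(a)]).round(1))
E
```

```text
0 [[372.9, 217.9], [376.8, 215.4]] neck/head [350.8 200.2]
5 [[372.0, 221.5], [376.0, 219.0]] neck/head [350.5 201.7]
10 [[370.9, 224.8], [374.8, 222.4]] neck/head [350.1 203.1]
15 [[369.5, 227.9], [373.4, 225.4]] neck/head [349.6 204.3]
```

```bash
python3 steer.py '[0,0,0.002,0,0,0,0,0,0,0,0,0]'|grep -E "pos|contact";python3 steer.py '[0,0,0.002,0,0,0,0,0,0,0,0,0]'|grep -E "pos|contact"
```

```text
position: [0.548, -0.2423, 0.0627]
contact_force: [1.9, -0.3, 4.2]
position: [0.548, -0.2423, 0.0607]
contact_force: [2.9, -0.9, 3.8]
```

```bash
python3 steer.py '[0,0,0.0015,0,0,0,0,0,0,0,0,0]'|grep -E "pos|contact";python3 steer.py '[0,0,0.0015,0,0,0,0,0,0,0,0,0]'|grep -E "pos|contact"; python3 tilt.py 9
```

```text
position: [0.548, -0.2423, 0.0592]
contact_force: [2.9, -0.8, 3.1]
position: [0.5481, -0.2424, 0.0578]
contact_force: [2.9, -0.0, 5.6]
scene [346, 197, 18, 15, 81] [354.9 204.4] bottom-most 358 211 rightmost 363 208 top 346 197
scene [365, 209, 13, 9, 27] [370.9 213. ] bottom-most 375 217 rightmost 377 217 top 365 209
scene [364, 214, 9, 7, 18] [368.2 217.1] bottom-most 371 220 rightmost 372 219 top 364 214
top [352, 248, 6, 7, 19] [354.6 250.4] bottom-most 355 254 rightmost 357 250 top 355 248
```

```bash
python3 steer.py '[0,0,0.001,0,0,0,0,0,0,0,0,0]'|grep -E "pos|contact"; python3 steer.py '[0,0,0.001,0,0,0,0,0,0,0,0,0]'|grep -E "pos|contact"
```

```text
position: [0.5481, -0.2424, 0.0577]
contact_force: [1.8, -0.1, 11.1]
position: [0.5481, -0.2424, 0.0576]
contact_force: [0.8, 0.9, 15.8]
```

```bash
python3 steer.py '[0,0,-0.0018,0,0,0,0,0,0,0,0,0]'|grep -E "pos|contact"; python3 steer.py '[0,0,0,0,0,0,0,0,0,0,0,0,0,0,0,0,0,0,0,0]' 0.03 20|grep -E "pos|contact|wid"; python3 steer.py '[0,0,0,0,0,0,0,0,0,0,0,0]' 0.06|grep -E "pos|contact|wid"; python3 tilt.py 10
```

```text
position: [0.5476, -0.2422, 0.0577]
contact_force: [0.7, 0.1, 6.9]
position: [0.5472, -0.242, 0.0568]
contact_force: [0.1, -0.1, 0.1]
width: 0.0301
position: [0.5478, -0.2422, 0.0575]
contact_force: [0.8, 0.5, 0.8]
width: 0.06
scene [345, 197, 33, 21, 105] [358.9 206.6] bottom-most 375 217 rightmost 377 217 top 345 197
scene [364, 214, 9, 7, 20] [368.3 217. ] bottom-most 371 220 rightmost 372 219 top 364 214
top [352, 249, 6, 5, 19] [354.5 250.6] bottom-most 355 253 rightmost 357 250 top 353 249
```

Released, and the fork did not move. I'll retreat straight up and check the placing.

```bash
python3 steer.py '[0,0,-0.015,0,0,0,-0.03,0,0,0,-0.04,0,0,0,-0.04,0,0,0,-0.04,0]' >/dev/null; python3 steer.py '[-0.03,0,-0.03,0,-0.04,0,0,0,-0.04,0,0,0,-0.04,0.03,0,0,0,0,0,0]'|grep -E "pos|contact|clock"; python3 tilt.py 11
python3 - <<'E'
from h import *
d=load("scene",11);t=load("top",11)
# expected level placing vs brown handle mask
for v,b in((d,(310,150,390,240)),(t,(325,195,375,285))):
    hsv=cv2.cvtColor(v["img"],cv2.COLOR_RGB2HSV);I=v["img"].astype(int)
    m=((hsv[...,0]<8)&(hsv[...,1]>130)).astype(np.uint8);z=np.zeros_like(m);z[b[1]:b[3],b[0]:b[2]]=m[b[1]:b[3],b[0]:b[2]]
    n,l,st,c=cv2.connectedComponentsWithStats(z);print([(st[i].tolist(),c[i].round(1).tolist()) for i in range(1,n) if st[i,4]>15])
c_,n_=np.cos(-.137),np.sin(-.137);P=lambda y,z:[.548+(y-.031)*c_,-.2424+(y-.031)*n_,z]
for y,z in((.08,.062),(.005,.06),(-.08,.055)): print(y,proj(d,P(y,z)).round(1),proj(t,P(y,z)).round(1))
a=load("scene");dif=[np.abs(d["img"][y0:y1,x0:x1].astype(int)-a["img"][y0:y1,x0:x1]).mean() for x0,y0,x1,y1 in((230,165,265,243),(266,246,288,275))];print("bystander diff",dif)
E
```

```text
clock: 17.68
position: [0.3969, -0.2484, 0.2524]
contact_force: [-0.2, 0.5, 0.1]
scene [345, 197, 33, 21, 119] [358.8 206.4] bottom-most 375 217 rightmost 377 217 top 345 197
scene [364, 214, 9, 7, 22] [368.3 216.9] bottom-most 371 220 rightmost 372 219 top 364 214
top [352, 248, 6, 6, 25] [354.6 250.4] bottom-most 354 253 rightmost 357 249 top 354 248
[]
[]
0.08 [318.7 178.9] [360.4 207.6]
0.005 [343.7 195.8] [355.3 239.7]
-0.08 [374.2 217.7] [349.3 276. ]
bystander diff [np.float64(2.9594627594627596), np.float64(2.934691745036573)]
```

```bash
python3 - <<'E'
from h import *
for v,b in(("scene",(295,160,390,240)),("top",(325,190,375,285))):
    a,d=load(v,2)["img"].astype(int),load(v,11)["img"].astype(int)
    m=(np.abs(a-d).max(2)>25).astype(np.uint8);z=np.zeros_like(m);z[b[1]:b[3],b[0]:b[2]]=m[b[1]:b[3],b[0]:b[2]]
    n,l,st,c=cv2.connectedComponentsWithStats(z,connectivity=8)
    for i in range(1,n):
        if st[i,4]>25:
            ys,xs=np.where(l==i);pts=np.c_[xs,ys].astype(np.float32);L=cv2.fitLine(pts,2,0,.01,.01).ravel()
            print(v,st[i].tolist(),c[i].round(1),"dir",L[:2].round(3),"topmost",xs[ys.argmin()],ys.min(),"left",xs.min(),ys[xs.argmin()])
E
```

```text
scene [318, 177, 60, 45, 371] [346.3 198.6] dir [0.816 0.578] topmost 320 177 left 318 179
top [356, 207, 8, 19, 112] [359.6 215.8] dir [ 0.168 -0.986] topmost 359 207 left 356 218
top [347, 239, 13, 38, 257] [353.1 257.1] dir [ 0.158 -0.987] topmost 356 239 left 347 268
```

The handle end at scene (318,178) and top (359,207) matches the predicted level placing within a pixel. I'm handing in.

```bash
python3 -c "
from rig import manip
print(manip.sign_off())"
```

```text
the job is handed in; nothing more can be done
None
```

The saddle is at its end stop (moved while the fork was still in its stand), the fork lies level across both saddles and is released, and the job is handed in at about 18 s; the last pictures show the fork within a pixel of the intended level placing and the glass and stopper unmoved, but sign-off returned no verdict.

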